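# Slide the freshly printed carton home in the drying lane and shut the arm

## Robot

A 6-joint arm with a two-finger parallel gripper is mounted at the origin on the work surface; the furniture and walls round the work are solid. World frame = base frame: x ahead of the robot, y to its left, z up, the work surface at z = 0. Lengths are in m, angles in rad, forces in N, time in s.
With the tool pointing down it reaches from about 0.2 to 0.875 m from the base axis. Payload 3.4 kg.
Tool frame: the origin (TCP) lies midway between the tips of the shut fingers; the grasp point (between the pads) lies 19 mm behind it; z points along the fingers, y is the direction in which the jaws open and shut (so a half turn about z gives the same grasp; the last joint's range is limited). The gripper opens to 94 mm and grips with 3 to 60 N. Pads are 16 mm wide; open, the fingers measure 119 mm over their backs; the gripper's body (75 mm by 177 mm) begins 78 mm behind the grasp point.
Start: joints at [-1.379, 0.276, 1.505, -0, 1.361, -0.121], TCP at [0.177, -0.547, 0.205] pointing down, gripper open.
Joint ranges: [-2.89, 2.89], [-0.75, 2.08], [0.22, 2.7], [-1.18, 4.32], [0.11, 2.71], [-2.7, 2.7]. Speed limits (rad/s): [2.57, 2.57, 3.14, 3.14, 3.14, 3.14].

## Interface

Orientations are given as a rotation vector (axis times angle).
In Python, from plant import manip, get_image gives the robot as it stands.
- The arm moves only by the tool drive_tool, never from a script. Its argument "deltas" is a list of rows, each an object with "linear": the shift along the tool's x, y, z in cm, a list of three; "dr": the turn, a rotation vector about the tool's x, y, z in rad, a list of three; "jaw": the opening, from -1 (shut) to 1 (fully open). In form: [{"linear": [tx, ty, tz], "dr": [rx, ry, rz], "jaw": jaw}, ...]. A call has 1 to 12 rows; each row shifts and turns the pose as measured when the row begins, along the tool's axes as they then stand; what a row does not reach is not made up. A row lasts 1/8 s, in which the tool goes at most 62.5 mm and 10.7 degrees, less where a joint would pass 70% of its speed; a pose out of reach is approached as far as the arm can. A call with a gripper value outside its range is refused whole. The fingers move at their own pace and stop on an object; the grip force is fixed at half the most. Time passes only in rows, so rows that do not move let the fingers close. It gives the time, the measured TCP pose, the force and the opening at its end, in the units of the state.
- manip.get_state(): the state, without advancing time (a new reading comes with each control period).
- get_image(name): name is "side" or "top"; returns a dict with "pixels" (420x560x3 uint8, red, green, blue), "fx", "fy", "cx", "cy" (pixels), "R" (3x3) and "t" (3): a world point X has camera coordinates R X + t. Camera axes: x right, y down, z forward; pixel columns grow to the right and rows downward; lengths in m; the calibration is good to about 2 mm. A picture is of the moment at which its call begins. There is no depth.
- manip.hand_in(): hands the job in, once; it reports no verdict.
The state is a dict: "time": time; "qpos": joint angles; "qvel": joint speeds; "joint_torque": joint torques, N m; "eef_pos": TCP position; "orientation": TCP orientation; "contact_force": force on the tool from outside, world axes, zero at the start; "torque": the same for the moment, N m; "width": finger opening in m.
Only numpy, scipy, OpenCV 4.12 (cv2) and the standard library are available. Lean on these libraries where they do the work, as an engineer would, in place of code of your own. Each camera call takes 0.05 s, during which the arm holds its last target.

## Task

The carton with the fresh green print stands in front of the free lane of the drying rack; the ink on its two long sides is still tacky, so nothing may touch those sides, neither your fingers nor the rails. Push it by its bare rear end (the one away from the lane) down the lane until it is fully home against the cork stop, then push the red swing arm round behind it until it is fully shut against its stop pin. Never lift the carton or pinch the arm, and leave the yellow carton and the ink pots where they are.

Things in the scene. Friction and masses are not known exactly. Their poses are not given: they have to be found in the camera images.
- drying_rack: Fixed plywood board 460 x 262 x 12 mm with two lanes. Origin on its underside; x runs down the lanes to the cork-faced end stop, z up, y to the left looking down the lanes. Board spans x -0.26 to 0.20, y -0.131 to 0.131, top z 0.012, bare and flat before the lanes. The other lane (centre y +0.048) holds the yellow carton behind a fixed red arm. Below, 'rack x/y/z' means this frame.
- lane_mouth (a point): Centre of the free lane's mouth on the board top (rack x -0.020, y -0.048, z 0.012), axes as the rack's. The lane is 86 mm wide between its two rails (inner faces at rack y -0.091 and -0.005), open above.
- lane_stop (a point): Point on the board top (rack z 0.012), on the free lane's centre line (rack y -0.048), at the face of the cork stop (rack x 0.172), axes as the rack's. The stop is 50 mm high.
- outer_rail: Fixed aluminium guide rail 196 x 10 x 22 mm on the right of the free lane: rack x -0.020 to 0.176, y -0.101 to -0.091, top at z 0.034. Origin at rack x 0, y -0.096, z 0.012, axes as the rack's.
- centre_rail: Fixed aluminium guide rail of the same size on the left of the free lane: rack y -0.005 to 0.005. Origin at rack x 0, y 0, z 0.012, axes as the rack's.
- carton: Loose cardboard carton with green print, 110 mm long (x), 72 mm wide (y), 60 mm high, 0.17 to 0.34 kg, on the rack's board before the free lane, +x end towards it. Origin at the centre of its underside. Ends (rear x -0.055, front x +0.055) and top are bare. Fully home: origin at rack x 0.117. Slides with dry friction and stops when no longer pushed.
- carton_left_print: The tacky green print on the carton's +y side: 106 x 56 mm, covers the side but for 2 mm at each edge. Origin at carton y = +0.0345, z = 0 (its bottom); its outer face is at carton y = +0.036.
- carton_right_print: The tacky green print on the carton's -y side, the mirror image: origin at carton y = -0.0345, its outer face at carton y = -0.036.
- swing_arm (a joint): Angle of the red swing arm about its upright hinge post at rack x 0.048, y -0.113, just outside the outer rail. 0 = shut: points across the lane (rack +y) against the stop pin; pi/2 = points back along the board (rack -x). At the start wide open, 1.8 to 2.2, back and outwards. Seen from above it shuts clockwise. Friction about 0.02 N m; it stays where it is left.
- hinge_post (a point): Point on the swing arm's hinge axis at the arm's mid height (rack z = 0.048).
- swing_arm_bar: Red metal bar of the swing arm, 5 mm thick, 20 mm high (rack z 0.038 to 0.058, passing 4 mm over the rails). Origin on the hinge axis at the bar's lower edge; the bar runs along its +y from 5 to 109 mm from the hinge. Its bare face looks to its -x (at x -0.004): push this face to shut the arm.
- swing_arm_pad: Black rubber strip on the other face of the swing arm (the face that looks to the carton when shut, its +x), 4 mm thick; origin and axes as swing_arm_bar, outer face at x = +0.005.
- dry_carton: Carton of the same size with yellow print, in the other lane; origin at the centre of its underside. Leave it.
- green_pot: Small ink pot with green lid, 62 mm across, 64 mm high, beyond the rack; origin at the centre of its underside. Leave it.
- yellow_pot: Small ink pot with yellow lid, 67 mm across, 58 mm high, past the stop end of the rack; origin at the centre of its underside. Leave it.

How it is judged:
By the outcome, as a careful person would: the job done as asked, in the order asked, and still so for the second after the job is handed in, with the robot touching nothing.
It also fails if it takes over 70 s, if anything falls off the work surface, if the arm or the gripper's body presses on something with over 40 N, if the wrist force passes 120 N, or if a joint passes its speed limit or range.

## Working session

There is one attempt and no reset: what is moved stays moved. The work goes in short steps, Python scripts to look and compute and a tool call to move; the robot and the scene stay as the last step left them, time stands still between calls to the robot, and variables do not carry over. Pictures are saved under pics/ and viewed, and the job is handed in when it is done.

Besides the shell and the picture viewer there is one more tool, called after "Emit:" as name([rows], argument=value, ...), one row to a line, values as JSON. drive_tool: Moves the arm, as the interface text tells. Its arguments: {"type":"object","properties":{"deltas":{"type":"array","items":{"type":"object","properties":{"linear":{"type":"array","items":{"type":"number"}},"dr":{"type":"array","items":{"type":"number"}},"jaw":{"type":"number"}}}}},"required":["deltas"]}

```bash
mkdir -p pics; ls
python3 - <<'E'
from plant import manip, get_image
import cv2
for n in("top","side"):
    d=get_image(n); cv2.imwrite(f"pics/{n}0.png",d["pixels"][:,:,::-1])
    print(n,d["fx"],d["fy"],d["cx"],d["cy"],d["R"],d["t"])
s=manip.get_state(); print(s)
E
```

```text
pics
top 385.71859406328457 385.71859406328457 284.5158701723608 210.23953020350925 [[-0.01562318 -0.99924542  0.03555991]
 [-0.9934495   0.01148659 -0.11369319]
 [ 0.11319894 -0.03710322 -0.99287932]] [-0.02378871  0.60460266  0.8475383 ]
side 445.34323291477614 445.34323291477614 284.9553825255293 214.83092351823427 [[ 0.9976455   0.06752987  0.0119658 ]
 [ 0.05351777 -0.65746432 -0.75158268]
 [-0.04288719  0.75045346 -0.65953036]] [-0.59486087 -0.01168916  1.03863911]
{'time': 0.1, 'qpos': array([-1.37900602e+00,  2.76490475e-01,  1.50597642e+00, -1.33582771e-05,
        1.36068687e+00, -1.21000604e-01]), 'qvel': array([ 0.00060362,  0.00085088, -0.00169665,  0.00055709, -0.001271  ,
       -0.00058815]), 'joint_torque': array([ 1.98761467e-03, -4.05457270e+01, -2.37779242e+01,  7.04437005e-02,
        2.99204397e-02, -5.81695758e-05]), 'eef_pos': array([ 0.17683098, -0.54661429,  0.20472678]), 'orientation': array([-3.10170863e+00, -4.89091716e-01,  1.07228546e-04]), 'contact_force': array([ 0.54183966, -0.11800494,  0.66022455]), 'torque': array([ 0.01226045, -0.00752817, -0.0562863 ]), 'width': 0.09422240605210956}
```

View pics/top0.png

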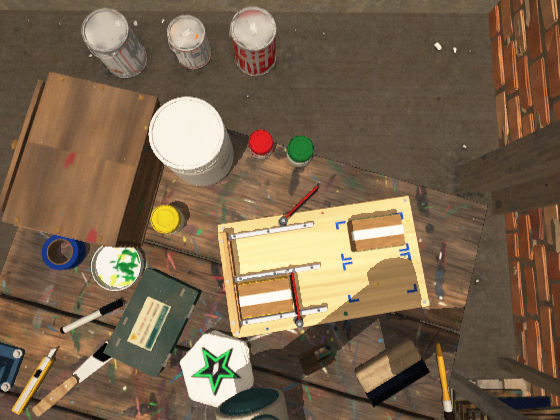

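View pics/side0.png

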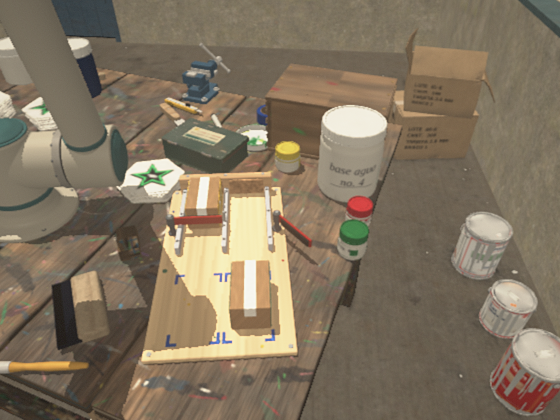

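```bash
cat > h.py <<'E'
import numpy as np, cv2
from plant import manip, get_image
def proj(d,X):
    c=np.atleast_2d(X)@np.array(d["R"]).T+d["t"]; return np.c_[d["fx"]*c[:,0]/c[:,2]+d["cx"],d["fy"]*c[:,1]/c[:,2]+d["cy"]]
def ray(d,uv,z):
    uv=np.atleast_2d(np.asarray(uv,float)); R=np.array(d["R"]); o=-R.T@np.array(d["t"])
    v=np.c_[(uv[:,0]-d["cx"])/d["fx"],(uv[:,1]-d["cy"])/d["fy"],np.ones(len(uv))]@R
    return o+v*((z-o[2])/v[:,2])[:,None]
def save(n,name,box,k):
    d=get_image(n);x0,y0,x1,y1=box
    im=cv2.resize(d["pixels"][y0:y1,x0:x1,::-1],None,fx=k,fy=k,interpolation=cv2.INTER_CUBIC)
    cv2.imwrite(f"pics/{name}.png",im); return d
E
python3 - <<'E'
from h import *
d=save("top","t1",(205,170,445,350),3.3)
print(proj(d,[.177,-.547,.205]))
d=save("side","s1",(140,160,320,360),3)
E
```

```text
[[581.73851863 435.23048568]]
```

View pics/t1.png

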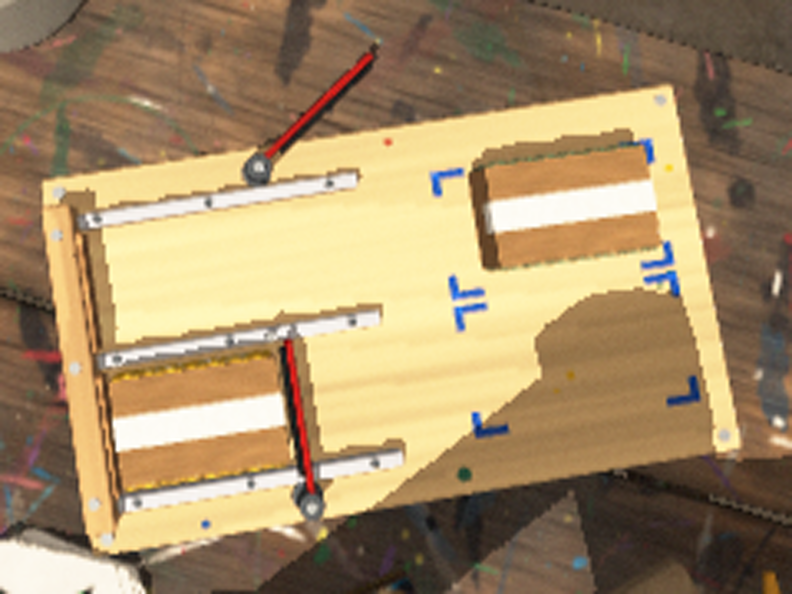

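View pics/s1.png

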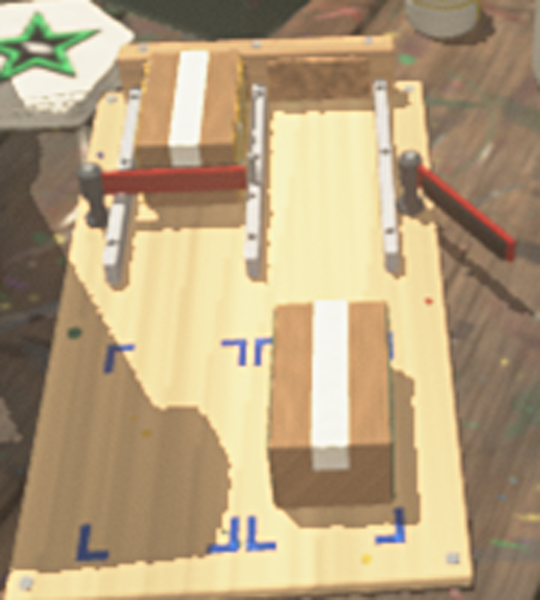

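```bash
cat >> h.py <<'E'
def fit2(A,B): # B = R A + t, 2D rigid
    A=np.array(A,float);B=np.array(B,float);a=A.mean(0);b=B.mean(0)
    H=(A-a).T@(B-b);th=np.arctan2(H[0,1]-H[1,0],H[0,0]+H[1,1])
    R=np.array([[np.cos(th),-np.sin(th)],[np.sin(th),np.cos(th)]]);t=b-R@a
    return th,R,t,B-(A@R.T+t)
E
python3 - <<'E'
from h import *
d=get_image("top"); e=get_image("side")
T=lambda p:np.array(p)/3.3+[205,170]-.35
S=lambda p:np.array(p)/3+[140,160]-.33
board=[(-.26,-.131),(-.26,.131),(.20,.131),(.20,-.131)]
c=ray(d,T([(669,86),(741,452),(98,552),(43,184)]),.012)[:,:2]
np.set_printoptions(precision=4,suppress=True)
print(c,[np.linalg.norm(c[i]-c[i-1]) for i in range(4)])
# rails: mouth ends, z .034 : outer (y -.101,-.091), centre, (-.005,.005), other (.091,.101)
rm=[(-.02,-.096),(-.02,0),(-.02,.096)]
r=ray(d,T([(358,180),(382,315),(404,457)]),.034)[:,:2]
th,R,t,res=fit2(board+rm,np.r_[c,r]); print("top",th,t,res)
# posts? 
cs=ray(e,S([(472,585),(7,600),(427,82)]),.012)[:,:2]
print("side board corners in rack",(cs-t)@R)
rs=ray(e,S([(391,268),(255,275),(114,283)]),.034)[:,:2]; print("side rails",(rs-t)@R)
# carton top corners z .072: rear-right, rear-left, front-left, front-right
ct=ray(d,T([(648,143),(662,248),(497,268),(484,167)]),.072)[:,:2]
ctr=(ct-t)@R; print("carton top",ctr)
cc=[(-.055,-.036),(-.055,.036),(.055,.036),(.055,-.036)]
print(fit2(cc,ctr))
cs=ray(e,S([(394,446),(269,448),(274,303),(386,304)]),.072)[:,:2]
print("side",(cs-t)@R, fit2(cc,(cs-t)@R))
E
```

```text
[[ 0.6383 -0.3266]
 [ 0.3787 -0.3641]
 [ 0.321   0.0847]
 [ 0.5732  0.123 ]] [np.float64(0.4543407774389737), np.float64(0.262365329341027), np.float64(0.4525152296758834), np.float64(0.2551046735476274)]
top 1.709482748291974 [ 0.4742 -0.091 ] [[-0.0016  0.0037]
 [-0.0017  0.0025]
 [ 0.0042 -0.0043]
 [-0.0031 -0.0022]
 [-0.0006  0.0005]
 [ 0.0016 -0.0005]
 [ 0.0012  0.0003]]
side board corners in rack [[-0.2671 -0.1294]
 [-0.2599  0.1284]
 [ 0.1941 -0.1347]]
side rails [[-0.0381 -0.0947]
 [-0.0392 -0.0031]
 [-0.041   0.0904]]
carton top [[-0.2118 -0.0883]
 [-0.2079 -0.0179]
 [-0.0964 -0.0218]
 [-0.0995 -0.089 ]]
(np.float64(-0.029422671168783793), array([[ 0.9996,  0.0294],
       [-0.0294,  0.9996]]), array([-0.1539, -0.0543]), array([[-0.0018,  0.0003],
       [-0.0001, -0.0012],
       [ 0.0014, -0.0019],
       [ 0.0005,  0.0028]]))
side [[-0.214  -0.0887]
 [-0.2111 -0.019 ]
 [-0.1011 -0.0196]
 [-0.1061 -0.0888]] (np.float64(-0.019445140501069078), array([[ 0.9998,  0.0194],
       [-0.0194,  0.9998]]), array([-0.1581, -0.054 ]), array([[-0.0003,  0.0003],
       [ 0.0013, -0.002 ],
       [ 0.0013, -0.0005],
       [-0.0023,  0.0023]]))
```

```bash
cat >> h.py <<'E'
def white(d,thr=165):
    p=d["pixels"].astype(int); return ((p.min(2)>thr)&(p.max(2)-p.min(2)<35)).astype(np.uint8)
def comps(d,box,thr=165,amin=60):
    m=white(d,thr); k=np.zeros_like(m);x0,y0,x1,y1=box;k[y0:y1,x0:x1]=1
    n,l,s,c=cv2.connectedComponentsWithStats(m*k,connectivity=8)
    return [(s[i],np.argwhere(l==i)[:,::-1]) for i in range(1,n) if s[i][4]>amin]
def line(P):
    vx,vy,x,y=cv2.fitLine(P.astype(np.float32),cv2.DIST_L2,0,.01,.01).ravel()
    return np.arctan2(vy,vx),np.array([x,y])
E
python3 - <<'E'
from h import *
np.set_printoptions(precision=4,suppress=True)
for n,box in(("top",(225,200,425,330)),("side",(165,170,300,340))):
  d=get_image(n); print(n,"cam",-np.array(d["R"]).T@d["t"])
  for s,p in comps(d,box):
    z=.034
    if (n=="top" and s[0]>340) or (n=="side" and s[1]>240): z=.072
    P=ray(d,p,z)[:,:2]; a,c=line(P); u=np.array([np.cos(a),np.sin(a)]); q=(P-c)@u; w=(P-c)@[-u[1],u[0]]
    print(s,z,"ang",a%np.pi,"mid",c,"ends",c+u*q.min(),c+u*q.max(),"w",w.min(),w.max())
E
```

```text
top cam [0.5043 0.0007 0.9111]
[269 223  44  10 165] 0.034 ang 1.7102677 mid [ 0.5646 -0.0442] ends [0.5578 0.0044] [ 0.5717 -0.0948] w -0.004236389922028239 0.004286367216412937
[353 225  51  15 432] 0.072 ang 1.6899896 mid [ 0.5493 -0.2357] ends [ 0.5427 -0.1806] [ 0.5559 -0.2907] w -0.009441375280004917 0.009409906379474621
[231 230  37   9 137] 0.034 ang 1.712123 mid [0.5516 0.0477] ends [0.5456 0.0898] [0.5572 0.0082] w -0.004324587752305453 0.004426121971564091
[295 266  16   6  64] 0.034 ang 1.7094804 mid [ 0.4718 -0.0707] ends [ 0.4694 -0.0534] [ 0.4742 -0.088 ] w -0.00439318801989136 0.004413951984398298
[237 272  37   9  95] 0.034 ang 1.7210522 mid [0.4579 0.0365] ends [0.4518 0.0771] [ 0.4641 -0.0041] w -0.00459437387955037 0.003063897018419236
[239 290  52  17 464] 0.034 ang 1.7034105 mid [0.4089 0.015 ] ends [0.4013 0.0714] [ 0.4165 -0.0419] w -0.009806551063523851 0.009842669965265977
[302 309  16   6  63] 0.034 ang 1.7122327 mid [ 0.3768 -0.0839] ends [ 0.3744 -0.0669] [ 0.3793 -0.1014] w -0.004047916881601687 0.004220318669836524
[247 312  50  12 190] 0.034 ang 1.7106
[... 615 characters left out ...]
5 mid [0.3626 0.0097] ends [0.3571 0.05  ] [ 0.3676 -0.0275] w -0.004327002199166168 0.0041485861688355715
[223 192   5  20  64] 0.034 ang 1.7027336 mid [0.4588 0.0252] ends [0.454  0.0617] [ 0.463  -0.0061] w -0.005004718429368815 0.0036448469714739523
[266 211   6  33 135] 0.034 ang 1.7091038 mid [ 0.5642 -0.0487] ends [0.5571 0.0018] [ 0.5711 -0.0986] w -0.0045704732739877355 0.004868040683324933
[221 222   6  25 100] 0.034 ang 1.6883707 mid [ 0.4724 -0.0786] ends [ 0.468 -0.042] [ 0.4766 -0.1146] w -0.0049073285545757775 0.00466265282380486
[244 260  12  49 567] 0.072 ang 1.6877642 mid [ 0.5493 -0.2412] ends [ 0.5425 -0.1836] [ 0.5554 -0.2931] w -0.010256187937364767 0.009416967564965763
```

```bash
cat >> h.py <<'E'
from scipy.spatial.transform import Rotation as Ro
RT=np.array([.474,-.090]); RA=1.711
def w2r(p): c,s=np.cos(RA),np.sin(RA); return (np.atleast_2d(p)[:,:2]-RT)@np.array([[c,-s],[s,c]])
def r2w(p): c,s=np.cos(RA),np.sin(RA); return np.atleast_2d(p)@np.array([[c,s],[-s,c]])+RT
def st(x=None,y=None,z=None,yaw=0.):
    s=manip.get_state(); R=Ro.from_rotvec(s["orientation"]).as_matrix(); p=s["eef_pos"]; r=w2r(p)[0]
    cur=np.arctan2(R[1,0],R[0,0])-RA
    f=s["contact_force"]; c,sn=np.cos(RA),np.sin(RA)
    print(f"t {s['time']:.2f} rack xy {r.round(4)} z {p[2]:.4f} relyaw {cur:.4f} tilt {R[:2,2].round(3)} F rack {f[0]*c+f[1]*sn:.1f} {-f[0]*sn+f[1]*c:.1f} {f[2]:.1f} w {s['width']:.4f}")
    if x is not None:
        g=np.r_[r2w([x,y])[0],z]; T=Ro.from_euler('z',RA+yaw)*Ro.from_rotvec([np.pi,0,0])
        print("linear cm",(R.T@(g-p)*100).round(2),"dr",(Ro.from_matrix(R.T)*T).as_rotvec().round(4))
    return s
E
python3 - <<'E'
from h import *
np.set_printoptions(precision=4,suppress=True)
st(-.25,-.053,.2,-.022)
print("yellow tape mid top/side",w2r([.4089,.015]), "z .034 plane: recompute")
for n,box in(("top",(235,285,295,310)),("side",(190,170,215,210))):
    d=get_image(n)
    for s,p in comps(d,box): 
        P=ray(d,p,.072)[:,:2];print(n,s[4],w2r([(P.min(0)+P.max(0))/2]),w2r(P).min(0),w2r(P).max(0))
E
```

```text
t 0.40 rack xy [-0.4111  0.358 ] z 0.2054 relyaw -1.3982 tilt [-0.  0.] F rack 0.4 0.3 0.2 w 0.0938
linear cm [43.26 -8.81  0.54] dr [-0.0002 -0.0001 -1.3762]
yellow tape mid top/side [[0.1131 0.0498]] z .034 plane: recompute
top 465 [[0.1124 0.0464]] [0.0569 0.0358] [0.1664 0.0555]
side 290 [[0.1082 0.0469]] [0.0527 0.0363] [0.1635 0.0567]
```

Emit:
drive_tool([
  {"linear": [0,0,0],"dr": [0,0,-0.18],"jaw": -0.36},
  {"linear": [0,0,0],"dr": [0,0,-0.18],"jaw": -0.36},
  {"linear": [0,0,0],"dr": [0,0,-0.18],"jaw": -0.36},
  {"linear": [0,0,0],"dr": [0,0,-0.18],"jaw": -0.36},
  {"linear": [0,0,0],"dr": [0,0,-0.18],"jaw": -0.36},
  {"linear": [0,0,0],"dr": [0,0,-0.18],"jaw": -0.36},
  {"linear": [0,0,0],"dr": [0,0,-0.18],"jaw": -0.36},
  {"linear": [0,0,0],"dr": [0,0,-0.1],"jaw": -0.36},
])

```text
time: 1.5
eef_pos: [0.177, -0.5471, 0.2057]
orientation: [2.051, 2.379, -0.0]
contact_force: [0.1, -0.5, -0.2]
width: 0.03
```

```bash
python3 -c "
from h import *
st(-.25,-.053,.2,-.022)"
```

```text
t 1.50 rack xy [-0.4111  0.358 ] z 0.2057 relyaw 0.0074 tilt [ 0. -0.] F rack -0.5 -0.0 -0.2 w 0.0300
linear cm [15.8  41.22  0.57] dr [0.0001 0.0005 0.0294]
```

Emit:
drive_tool([
  {"linear": [1.6,4.1,0],"dr": [0,0,0.03],"jaw": -0.36},
  {"linear": [1.6,4.1,0],"dr": [0,0,0],"jaw": -0.36},
  {"linear": [1.6,4.1,0],"dr": [0,0,0],"jaw": -0.36},
  {"linear": [1.6,4.1,0],"dr": [0,0,0],"jaw": -0.36},
  {"linear": [1.6,4.1,0],"dr": [0,0,0],"jaw": -0.36},
  {"linear": [1.6,4.1,0],"dr": [0,0,0],"jaw": -0.36},
  {"linear": [1.6,4.1,0],"dr": [0,0,0],"jaw": -0.36},
  {"linear": [1.6,4.1,0],"dr": [0,0,0],"jaw": -0.36},
  {"linear": [1.6,4.1,0],"dr": [0,0,0],"jaw": -0.36},
  {"linear": [1.4,4.1,0],"dr": [0,0,0],"jaw": -0.36},
])

```text
time: 2.75
eef_pos: [0.5751, -0.3387, 0.206]
orientation: [2.093, 2.338, -0.004]
contact_force: [0.6, -0.9, -0.0]
width: 0.0301
```

```bash
python3 -c "
from h import *
st(-.245,-.053,.025,-.022)"
```

```text
t 2.75 rack xy [-0.2604 -0.0654] z 0.2060 relyaw -0.0295 tilt [ 0.001 -0.004] F rack -0.9 -0.5 -0.0 w 0.0301
linear cm [ 1.58 -1.3  18.09] dr [ 0.0005  0.0046 -0.0074]
```

Emit:
drive_tool([
  {"linear": [0.9,-1.2,0],"dr": [0,0,0],"jaw": -0.36},
  {"linear": [0,0,4.0],"dr": [0,0,0],"jaw": -0.36},
  {"linear": [0,0,4.0],"dr": [0,0,0],"jaw": -0.36},
  {"linear": [0,0,4.0],"dr": [0,0,0],"jaw": -0.36},
  {"linear": [0,0,3.0],"dr": [0,0,0],"jaw": -0.36},
  {"linear": [0,0,1.5],"dr": [0,0,0],"jaw": -0.36},
  {"linear": [0,0,0],"dr": [0,0,0],"jaw": -0.36},
])

```text
time: 3.62
eef_pos: [0.559, -0.3317, 0.0385]
orientation: [2.089, 2.34, -0.008]
contact_force: [0.1, -1.1, 0.3]
width: 0.03
```

Run:
```python
from h import *
st(-.245,-.053,.026,-.022)
save("top","t2",(205,170,445,350),3.3)
save("side","s2",(140,160,340,360),3)
```

```text
t 3.62 rack xy [-0.2512 -0.0504] z 0.0385 relyaw -0.0269 tilt [ 0.001 -0.007] F rack -1.1 0.0 0.3 w 0.0300
linear cm [0.63 0.24 1.25] dr [-0.0002  0.0074 -0.0049]
```

View pics/t2.png

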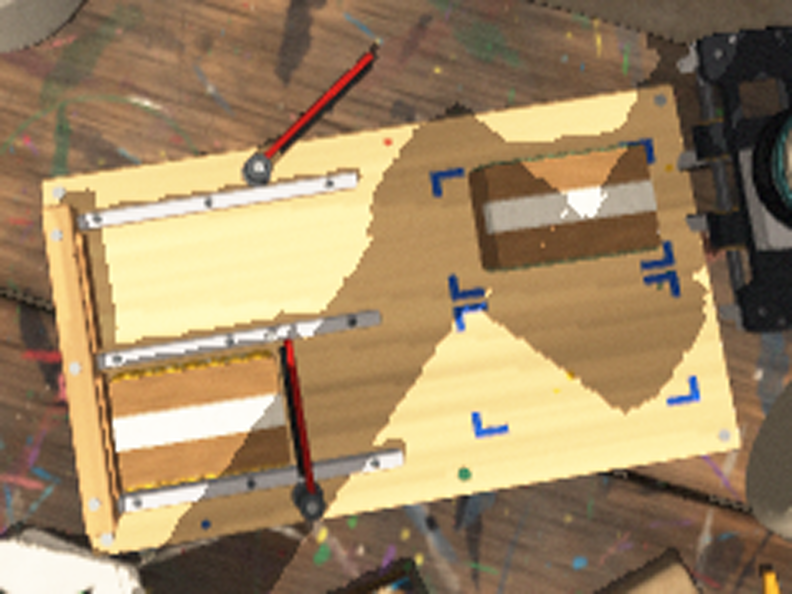

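View pics/s2.png

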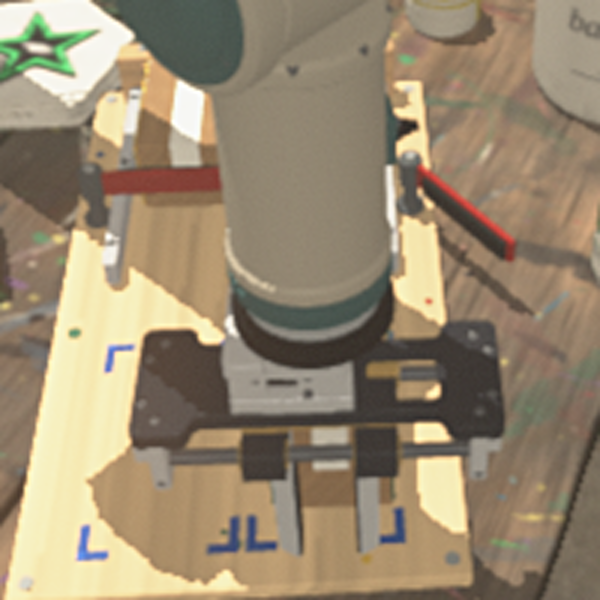

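Emit:
drive_tool([
  {"linear": [0.6,0.2,1.2],"dr": [0,0.007,0],"jaw": -0.36},
  {"linear": [0.5,0,0],"dr": [0,0,0],"jaw": -0.36},
  {"linear": [0.5,0,0],"dr": [0,0,0],"jaw": -0.36},
  {"linear": [0.5,0,0],"dr": [0,0,0],"jaw": -0.36},
  {"linear": [0.5,0,0],"dr": [0,0,0],"jaw": -0.36},
])

```text
time: 4.35
eef_pos: [0.5614, -0.3058, 0.0306]
orientation: [2.086, 2.337, 0.002]
contact_force: [-0.8, -0.2, -0.7]
width: 0.0302
```

Run:
```python
from h import *
st(-.22,-.053,.026,-.022)
```

```text
t 4.35 rack xy [-0.2259 -0.0564] z 0.0306 relyaw -0.0266 tilt [ 0.008 -0.005] F rack -0.0 0.8 -0.7 w 0.0302
linear cm [ 0.59 -0.36  0.46] dr [ 0.0071  0.0062 -0.0046]
```

Emit:
drive_tool([
  {"linear": [0.0,-0.35,0.4],"dr": [0.007,0.006,-0.005],"jaw": -0.36},
  {"linear": [0,0,0],"dr": [0,0,0],"jaw": -0.36},
])

```text
time: 4.6
eef_pos: [0.5577, -0.3057, 0.0265]
orientation: [-2.084, -2.35, 0.001]
contact_force: [0.3, -0.2, 0.4]
width: 0.0306
```

Run:
```python
from h import *
st(-.21,-.053,.026,-.022)
```

```text
t 4.60 rack xy [-0.2253 -0.0527] z 0.0265 relyaw -0.0204 tilt [-0.001  0.   ] F rack -0.3 -0.3 0.4 w 0.0306
linear cm [ 1.53 -0.    0.05] dr [-0.0005 -0.0001  0.0016]
```

Push in now, gently, to make contact.

Emit:
drive_tool([
  {"linear": [0.4,0,0],"dr": [0,0,0],"jaw": -0.36},
  {"linear": [0.4,0,0],"dr": [0,0,0],"jaw": -0.36},
  {"linear": [0.4,0,0],"dr": [0,0,0],"jaw": -0.36},
  {"linear": [0,0,0],"dr": [0,0,0],"jaw": -0.36},
])

```text
time: 5.1
eef_pos: [0.5564, -0.294, 0.0264]
orientation: [2.085, 2.349, -0.001]
contact_force: [0.3, 0.9, -0.6]
width: 0.0301
```

Run:
```python
from h import *
st(-.20,-.051,.026,-.011)
```

```text
t 5.10 rack xy [-0.2135 -0.0531] z 0.0264 relyaw -0.0209 tilt [ 0.    -0.001] F rack 0.9 -0.4 -0.6 w 0.0301
linear cm [ 1.34 -0.24  0.04] dr [-0.0001  0.0009 -0.0099]
```

Emit:
drive_tool([
  {"linear": [0.4,0,0],"dr": [0,0,0],"jaw": -0.36},
  {"linear": [0.4,0,0],"dr": [0,0,0],"jaw": -0.36},
  {"linear": [0.4,0,0],"dr": [0,0,0],"jaw": -0.36},
])

```text
time: 5.48
eef_pos: [0.5551, -0.2819, 0.0265]
orientation: [2.084, 2.349, -0.002]
contact_force: [0.5, -1.3, -0.8]
width: 0.0303
```

```bash
cat >> h.py <<'E'
def carton(n="top",k=3.3):
    d=save(n,"tmp",(205,170,445,350),k)
    g=d["pixels"].astype(int); return d
E
python3 - <<'E'
from h import *
st(-.20,-.051,.026,-.011)
save("top","t3",(205,170,445,350),3.3)
E
```

```text
t 5.47 rack xy [-0.2013 -0.0535] z 0.0265 relyaw -0.0210 tilt [ 0.    -0.002] F rack -1.3 -0.4 -0.8 w 0.0303
linear cm [ 0.13 -0.25  0.05] dr [ 0.0003  0.0018 -0.01  ]
```

View pics/t3.png

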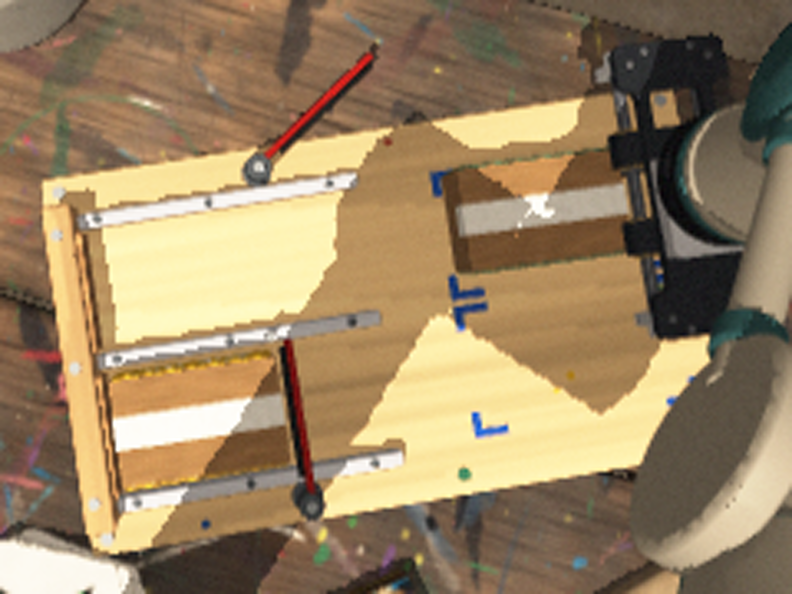

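Emit:
drive_tool([
  {"linear": [0.4,-0.05,0],"dr": [0,0,-0.004],"jaw": -0.36},
  {"linear": [0.4,-0.05,0],"dr": [0,0,-0.004],"jaw": -0.36},
  {"linear": [0.4,-0.05,0],"dr": [0,0,-0.004],"jaw": -0.36},
  {"linear": [0.4,-0.05,0],"dr": [0,0,-0.004],"jaw": -0.36},
  {"linear": [0.4,-0.05,0],"dr": [0,0,-0.004],"jaw": -0.36},
])

```text
time: 6.15
eef_pos: [0.5498, -0.2604, 0.0265]
orientation: [2.059, 2.371, -0.001]
contact_force: [-0.0, -0.7, -0.1]
width: 0.0302
```

```bash
cat >> h.py <<'E'
def tape(name,xlo,xhi):
    d=save("top",name,(205,170,445,350),3.3)
    hsv=cv2.cvtColor(d["pixels"],cv2.COLOR_RGB2HSV)
    m=((hsv[...,1]<60)&(hsv[...,2]>90))
    p=np.argwhere(m)[:,::-1]; P=w2r(ray(d,p,.072))
    k=(P[:,0]>xlo)&(P[:,0]<xhi)&(P[:,1]>-.08)&(P[:,1]<-.02); P=P[k]
    # per-column band midpoints
    b=np.round((P[:,0]-xlo)/.004).astype(int); M=[]
    for i in np.unique(b):
        q=P[b==i]
        if np.ptp(q[:,1])>.012 and np.ptp(q[:,1])<.026: M.append([q[:,0].mean(),(q[:,1].min()+q[:,1].max())/2])
    M=np.array(M); c=np.polyfit(M[:,0],M[:,1],1)
    print("tape n",len(M),"yaw",c[0].round(4),"x range",P[:,0].min().round(4),P[:,0].max().round(4),"y at front",np.polyval(c,P[:,0].max()).round(4),"y at rear",np.polyval(c,P[:,0].max()-.11).round(4))
E
python3 - <<'E'
from h import *
st(-.16,-.05,.026,0)
tape("t4",-.17,-.03)
E
```

```text
t 6.15 rack xy [-0.1794 -0.0513] z 0.0265 relyaw 0.0004 tilt [ 0.001 -0.001] F rack -0.6 0.1 -0.1 w 0.0302
linear cm [ 1.94 -0.13  0.05] dr [0.0005 0.0013 0.0004]
tape n 29 yaw -0.0007 x range -0.1684 -0.0555 y at front -0.0513 y at rear -0.0512
```

View pics/t4.png

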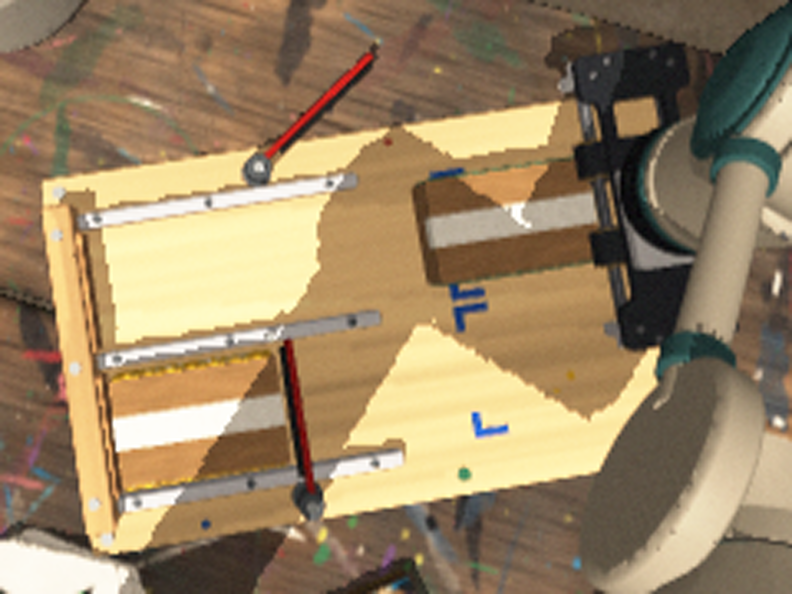

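Emit:
drive_tool([
  {"linear": [0.4,-0.06,0],"dr": [0,0,0],"jaw": -0.36},
  {"linear": [0.4,-0.06,0],"dr": [0,0,0],"jaw": -0.36},
  {"linear": [0.4,-0.06,0],"dr": [0,0,0],"jaw": -0.36},
  {"linear": [0.4,-0.06,0],"dr": [0,0,0],"jaw": -0.36},
  {"linear": [0.4,-0.04,0],"dr": [0,0,0],"jaw": -0.36},
  {"linear": [0.4,0,0],"dr": [0,0,0],"jaw": -0.36},
])

```text
time: 6.95
eef_pos: [0.5429, -0.2352, 0.0266]
orientation: [2.059, 2.372, -0.001]
contact_force: [0.4, -1.4, -0.4]
width: 0.0306
```

Run:
```python
from h import *
st(-.12,-.0485,.026,0)
tape("t5",-.14,0.0)
```

```text
t 6.95 rack xy [-0.1534 -0.048 ] z 0.0266 relyaw 0.0006 tilt [ 0.    -0.001] F rack -1.4 -0.2 -0.4 w 0.0306
linear cm [3.34 0.05 0.05] dr [0.0002 0.001  0.0006]
tape n 28 yaw 0.0027 x range -0.1397 -0.0306 y at front -0.0479 y at rear -0.0482
```

View pics/t5.png

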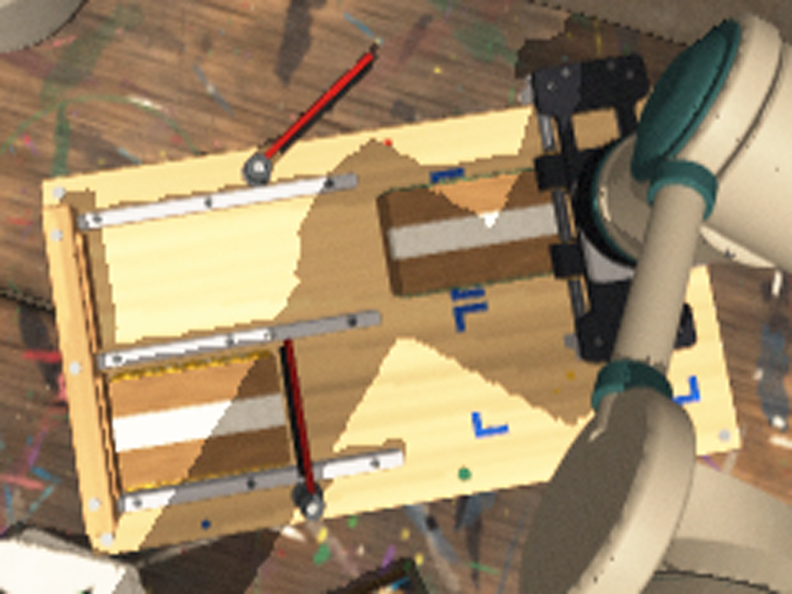

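Emit:
drive_tool([
  {"linear": [0.5,0,0],"dr": [0,0,0],"jaw": -0.36},
  {"linear": [0.5,0,0],"dr": [0,0,0],"jaw": -0.36},
  {"linear": [0.5,0,0],"dr": [0,0,0],"jaw": -0.36},
  {"linear": [0.5,0,0],"dr": [0,0,0],"jaw": -0.36},
  {"linear": [0.5,0,0],"dr": [0,0,0],"jaw": -0.36},
  {"linear": [0.5,0,0],"dr": [0,0,0],"jaw": -0.36},
  {"linear": [0.5,0,0],"dr": [0,0,0],"jaw": -0.36},
  {"linear": [0.5,0,0],"dr": [0,0,0],"jaw": -0.36},
])

```text
time: 8.0
eef_pos: [0.5368, -0.1923, 0.0266]
orientation: [2.059, 2.372, -0.001]
contact_force: [0.3, -1.3, -1.4]
width: 0.0302
```

Run:
```python
from h import *
st(-.08,-.0485,.026,0)
tape("t6",-.10,0.04)
```

```text
t 8.00 rack xy [-0.1101 -0.0479] z 0.0266 relyaw 0.0007 tilt [ 0.    -0.001] F rack -1.3 -0.1 -1.4 w 0.0302
linear cm [3.01 0.06 0.06] dr [0.0001 0.0006 0.0007]
tape n 28 yaw 0.008 x range -0.0953 0.0118 y at front -0.0475 y at rear -0.0484
```

View pics/t6.png

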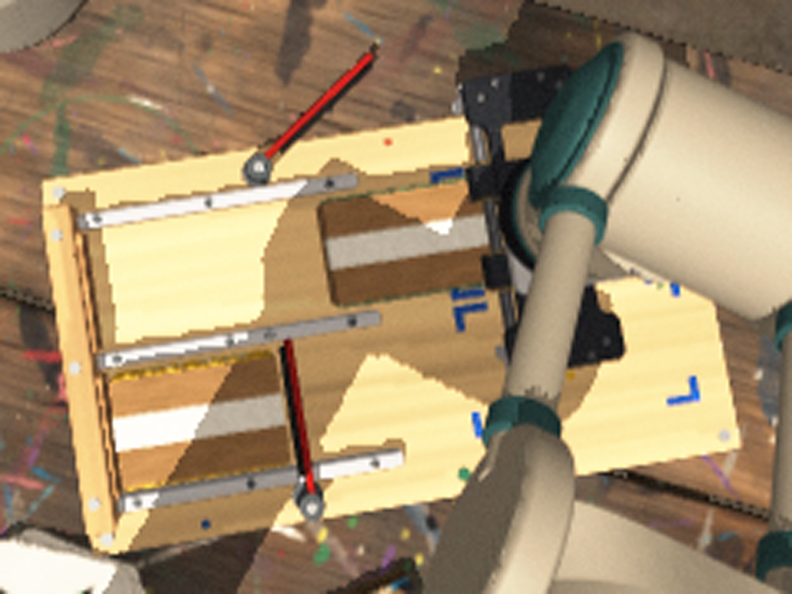

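Emit:
drive_tool([
  {"linear": [0.5,0.01,0],"dr": [0,0,0],"jaw": -0.36},
  {"linear": [0.5,0,0],"dr": [0,0,0],"jaw": -0.36},
  {"linear": [0.5,0,0],"dr": [0,0,0],"jaw": -0.36},
  {"linear": [0.5,0,0],"dr": [0,0,0],"jaw": -0.36},
  {"linear": [0.5,0,0],"dr": [0,0,0],"jaw": -0.36},
  {"linear": [0.5,0,0],"dr": [0,0,0],"jaw": -0.36},
  {"linear": [0.5,0,0],"dr": [0,0,0],"jaw": -0.36},
  {"linear": [0.5,0,0],"dr": [0,0,0],"jaw": -0.36},
  {"linear": [0.5,0,0],"dr": [0,0,0],"jaw": -0.36},
  {"linear": [0.5,0,0],"dr": [0,0,0],"jaw": -0.36},
])

```text
time: 9.3
eef_pos: [0.5292, -0.1389, 0.0266]
orientation: [-2.06, -2.372, 0.0]
contact_force: [-0.3, -0.4, -0.7]
width: 0.03
```

Run:
```python
from h import *
st(-.02,-.0485,.026,0)
tape("t7",-.045,0.09)
```

```text
t 9.30 rack xy [-0.0561 -0.0478] z 0.0266 relyaw 0.0005 tilt [-0. -0.] F rack -0.4 0.4 -0.7 w 0.0300
linear cm [3.61 0.07 0.06] dr [-0.0001  0.      0.0005]
tape n 25 yaw 0.009 x range -0.045 0.0899 y at front -0.0472 y at rear -0.0482
```

View pics/t7.png

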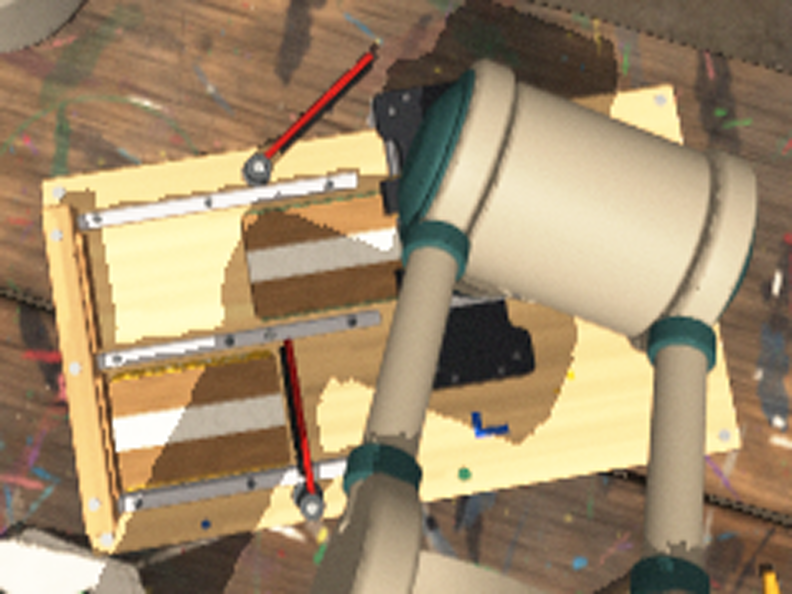

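Emit:
drive_tool([
  {"linear": [0.5,0.02,0],"dr": [0,0,0],"jaw": -0.36},
  {"linear": [0.5,0.02,0],"dr": [0,0,0],"jaw": -0.36},
  {"linear": [0.5,0.02,0],"dr": [0,0,0],"jaw": -0.36},
  {"linear": [0.5,0,0],"dr": [0,0,0],"jaw": -0.36},
  {"linear": [0.5,0,0],"dr": [0,0,0],"jaw": -0.36},
  {"linear": [0.5,0,0],"dr": [0,0,0],"jaw": -0.36},
  {"linear": [0.5,0,0],"dr": [0,0,0],"jaw": -0.36},
  {"linear": [0.5,0,0],"dr": [0,0,0],"jaw": -0.36},
  {"linear": [0.5,0,0],"dr": [0,0,0],"jaw": -0.36},
  {"linear": [0.5,0,0],"dr": [0,0,0],"jaw": -0.36},
  {"linear": [0.5,0,0],"dr": [0,0,0],"jaw": -0.36},
  {"linear": [0.5,0,0],"dr": [0,0,0],"jaw": -0.36},
])

```text
time: 10.85
eef_pos: [0.5205, -0.0747, 0.0266]
orientation: [-2.059, -2.372, -0.0]
contact_force: [-0.6, -1.0, 0.2]
width: 0.0303
```

Run:
```python
from h import *
st(.0555,-.0485,.026,0)
tape("t8",.02,0.145)
```

```text
t 10.85 rack xy [ 0.0086 -0.0482] z 0.0266 relyaw 0.0006 tilt [-0.001  0.   ] F rack -1.0 0.7 0.2 w 0.0303
linear cm [4.69 0.03 0.06] dr [-0.0004 -0.0005  0.0006]
tape n 15 yaw -0.0562 x range 0.0201 0.1447 y at front -0.0503 y at rear -0.0441
```

View pics/t8.png

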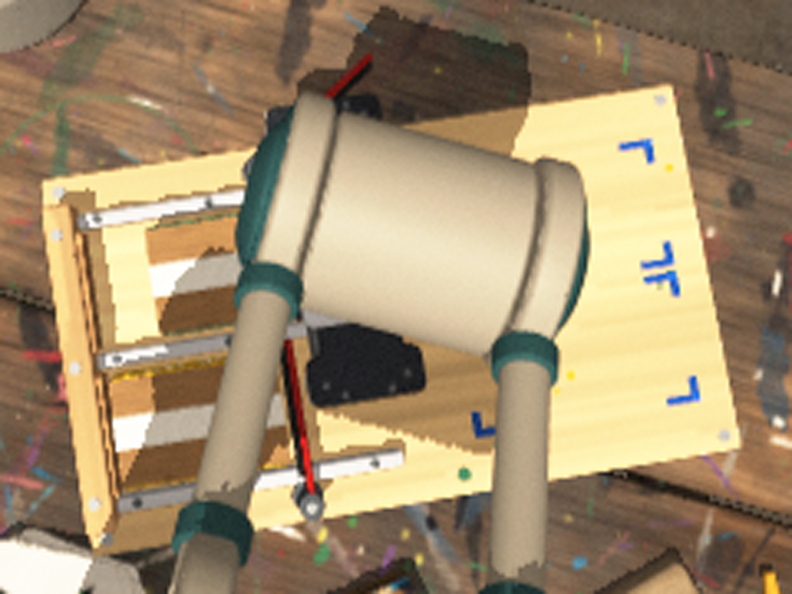

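Emit:
drive_tool([
  {"linear": [0.5,0,0],"dr": [0,0,0],"jaw": -0.36},
  {"linear": [0.5,0,0],"dr": [0,0,0],"jaw": -0.36},
  {"linear": [0.5,0,0],"dr": [0,0,0],"jaw": -0.36},
  {"linear": [0.5,0,0],"dr": [0,0,0],"jaw": -0.36},
  {"linear": [0.5,0,0],"dr": [0,0,0],"jaw": -0.36},
  {"linear": [0.5,0,0],"dr": [0,0,0],"jaw": -0.36},
  {"linear": [0.3,0,0],"dr": [0,0,0],"jaw": -0.36},
])

```text
time: 11.78
eef_pos: [0.5153, -0.0392, 0.0267]
orientation: [-2.059, -2.371, -0.0]
contact_force: [-0.4, -1.4, -0.9]
width: 0.0302
```

Run:
```python
from h import *
st(.0555,-.0485,.026,0)
```

```text
t 11.78 rack xy [ 0.0445 -0.048 ] z 0.0267 relyaw 0.0007 tilt [-0.001  0.001] F rack -1.3 0.6 -0.9 w 0.0302
linear cm [1.1  0.05 0.07] dr [-0.0006 -0.0009  0.0007]
```

Emit:
drive_tool([
  {"linear": [0.2,0,0],"dr": [0,0,0],"jaw": -0.36},
  {"linear": [0.2,0,0],"dr": [0,0,0],"jaw": -0.36},
  {"linear": [0.2,0,0],"dr": [0,0,0],"jaw": -0.36},
])

```text
time: 12.15
eef_pos: [0.5144, -0.0329, 0.0266]
orientation: [-2.059, -2.372, 0.0]
contact_force: [-0.0, -1.7, 1.3]
width: 0.0301
```

Run:
```python
from h import *
st(.0555,-.0485,.026,0)
```

```text
t 12.15 rack xy [ 0.0509 -0.048 ] z 0.0266 relyaw 0.0009 tilt [-0.001  0.001] F rack -1.7 0.3 1.3 w 0.0301
linear cm [0.46 0.05 0.06] dr [-0.0007 -0.0008  0.0009]
```

Emit:
drive_tool([
  {"linear": [0.2,0,0],"dr": [0,0,0],"jaw": -0.36},
  {"linear": [0.2,0,0],"dr": [0,0,0],"jaw": -0.36},
])

```text
time: 12.4
eef_pos: [0.5147, -0.0331, 0.0271]
orientation: [2.052, 2.372, -0.008]
contact_force: [-0.3, -7.9, 0.3]
width: 0.0301
```

Emit:
drive_tool([
  {"linear": [0.15,0,0],"dr": [0,0,0],"jaw": -0.36},
])

```text
time: 12.52
eef_pos: [0.5148, -0.0333, 0.0273]
orientation: [2.05, 2.371, -0.011]
contact_force: [-0.4, -5.4, -0.4]
width: 0.0298
```

Emit:
drive_tool([
  {"linear": [0.15,0,0],"dr": [0,0,0],"jaw": -0.36},
])

```text
time: 12.65
eef_pos: [0.5149, -0.0333, 0.0274]
orientation: [2.048, 2.37, -0.013]
contact_force: [0.1, -7.2, -0.5]
width: 0.0303
```

Run:
```python
from h import *
st(.0555,-.0485,.026,0)
save("side","s9",(140,130,340,330),3)
save("top","t9",(205,170,445,350),3.3)
```

```text
t 12.65 rack xy [ 0.0504 -0.0484] z 0.0274 relyaw 0.0053 tilt [ 0.002 -0.013] F rack -7.1 0.9 -0.5 w 0.0303
linear cm [0.51 0.01 0.13] dr [-0.0001  0.0128  0.0053]
```

View pics/t9.png

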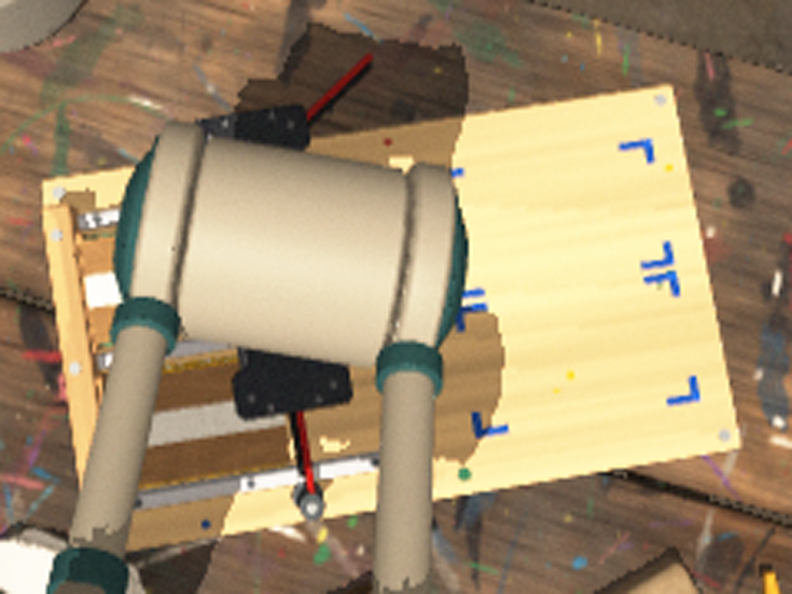

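View pics/s9.png

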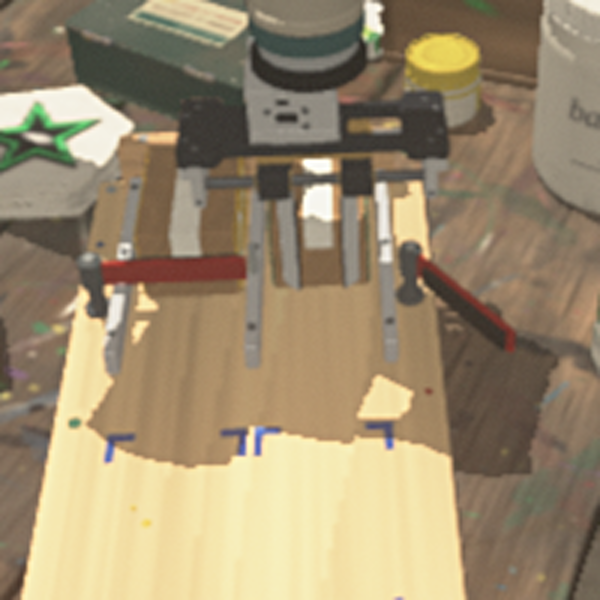

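Emit:
drive_tool([
  {"linear": [-0.5,0,-0.05],"dr": [0,0.013,0.005],"jaw": -0.36},
  {"linear": [-1.0,0,0],"dr": [0,0,0],"jaw": -0.36},
  {"linear": [-1.5,0,0],"dr": [0,0,0],"jaw": -0.36},
  {"linear": [-1.5,0,0],"dr": [0,0,0],"jaw": -0.36},
  {"linear": [0,0,-3],"dr": [0,0,0],"jaw": -0.36},
  {"linear": [0,0,-4],"dr": [0,0,0],"jaw": -1},
  {"linear": [-3,0,-3],"dr": [0,0,0],"jaw": -1},
  {"linear": [-4,0,-1],"dr": [0,0,0],"jaw": -1},
  {"linear": [-4,0,0],"dr": [0,0,0],"jaw": -1},
  {"linear": [-4,0,0],"dr": [0,0,0],"jaw": -1},
  {"linear": [-4,0,0],"dr": [0,0,0],"jaw": -1},
])

```text
time: 14.12
eef_pos: [0.5478, -0.2779, 0.141]
orientation: [-2.06, -2.369, -0.003]
contact_force: [0.2, 0.6, -0.0]
width: 0.0005
```

Run:
```python
from h import *
st(-.1,-.18,.14,0)
save("side","s10",(140,160,340,360),3)
save("top","t10",(205,170,445,350),3.3)
```

```text
t 14.12 rack xy [-0.1964 -0.0469] z 0.1410 relyaw -0.0011 tilt [-0.     0.003] F rack 0.5 -0.3 -0.0 w 0.0005
linear cm [ 9.65 13.3   0.13] dr [ 0.0003 -0.0031 -0.0011]
```

View pics/t10.png

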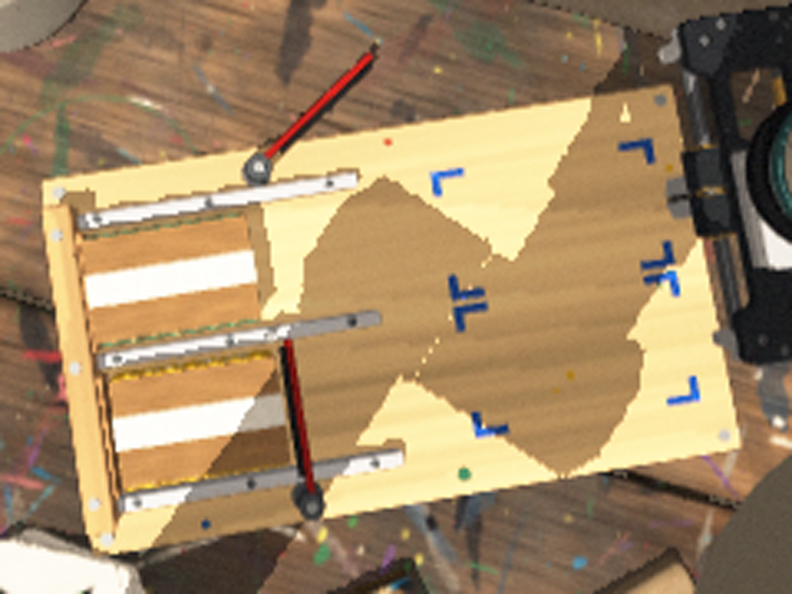

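View pics/s10.png

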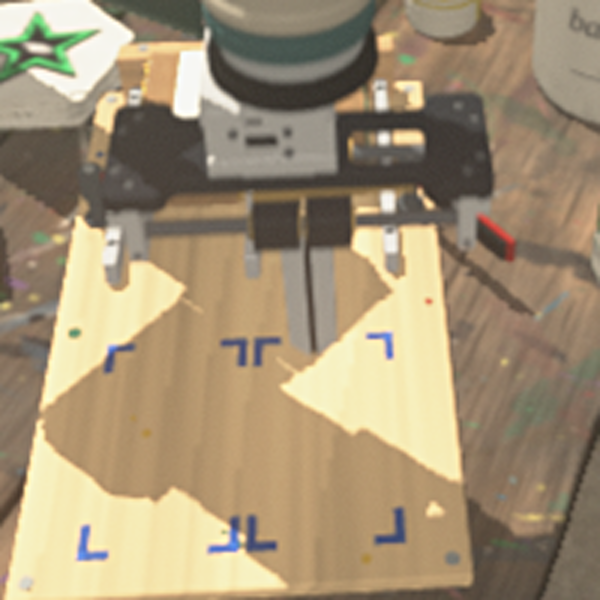

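Run:
```python
from h import *
np.set_printoptions(precision=4,suppress=True)
d=get_image("top")
for s,p in comps(d,(225,240,300,310),amin=150):
    P=w2r(ray(d,p,.072)); print("tape",s[:4],P.min(0),P.max(0),P.mean(0))
T=lambda p:np.array(p)/3.3+[205,170]-.35
h=w2r(ray(d,T([(257,163)]),.065))[0]; hf=w2r(ray(d,T([(310,506)]),.065))[0]
hsv=cv2.cvtColor(d["pixels"],cv2.COLOR_RGB2HSV)
m=(((hsv[...,0]<6)|(hsv[...,0]>174))&(hsv[...,1]>170)&(hsv[...,2]>90))
for box in((285,180,325,225),(288,270,300,320)):
    k=np.zeros_like(m);k[box[1]:box[3],box[0]:box[2]]=1
    P=w2r(ray(d,np.argwhere(m&k)[:,::-1],.058)); a,c=line(P); u=np.array([np.cos(a),np.sin(a)]);q=(P-c)@u
    print("bar",len(P),"dir",a,"ends",c+u*q.min(),c+u*q.max())
print("hinges",h,hf)
```

```text
tape [231 246  52  17] [ 0.0613 -0.0581] [ 0.171 -0.038] [ 0.1164 -0.0482]
tape [239 291  43  16] [0.0756 0.0354] [0.1664 0.0556] [0.1241 0.0451]
bar 108 dir 0.61497843 ends [-0.0404 -0.1777] [ 0.0406 -0.1205]
bar 85 dir -1.5690937 ends [0.0459 0.1018] [0.046  0.0041]
hinges [ 0.0482 -0.1152] [0.0487 0.1107]
```

Run:
```python
from h import *
np.set_printoptions(precision=4,suppress=True)
d=get_image("top")
print(w2r(ray(d,[(300,148),(261,141),(232,150),(165,217)],.062)))
st(0,-.195,.14,0)
```

```text
[[-0.016  -0.2688]
 [ 0.0688 -0.2977]
 [ 0.1362 -0.2865]
 [ 0.3017 -0.159 ]]
t 14.32 rack xy [-0.1949 -0.0466] z 0.1403 relyaw -0.0026 tilt [-0.001  0.004] F rack 0.8 0.2 0.2 w 0.0006
linear cm [19.53 14.79  0.11] dr [-0.0008 -0.0045 -0.0026]
```

Emit:
drive_tool([
  {"linear": [2.0,1.5,0],"dr": [0,0,0],"jaw": -1},
  {"linear": [2.0,1.5,0],"dr": [0,0,0],"jaw": -1},
  {"linear": [2.0,1.5,0],"dr": [0,0,0],"jaw": -1},
  {"linear": [2.0,1.5,0],"dr": [0,0,0],"jaw": -1},
  {"linear": [2.0,1.5,0],"dr": [0,0,0],"jaw": -1},
  {"linear": [2.0,1.5,0],"dr": [0,0,0],"jaw": -1},
  {"linear": [2.0,1.5,0],"dr": [0,0,0],"jaw": -1},
  {"linear": [2.0,1.5,0],"dr": [0,0,0],"jaw": -1},
  {"linear": [1.5,1.2,0],"dr": [0,0,0],"jaw": -1},
  {"linear": [0,0,0],"dr": [0,0,0],"jaw": -1},
])

```text
time: 15.58
eef_pos: [0.6497, -0.0659, 0.1413]
orientation: [-2.042, -2.367, -0.006]
contact_force: [1.0, -1.6, 0.1]
width: 0.0005
```

Run:
```python
from h import *
st(0,-.191,.044,0)
```

```text
t 15.57 rack xy [-0.0007 -0.1774] z 0.1413 relyaw 0.0072 tilt [-0.009  0.013] F rack -1.7 -0.8 0.1 w 0.0005
linear cm [-0.08  1.43  9.72] dr [-0.0071 -0.0142  0.0073]
```

Emit:
drive_tool([
  {"linear": [0,1.4,0],"dr": [-0.007,-0.014,0.007],"jaw": -1},
  {"linear": [0,0,3],"dr": [0,0,0],"jaw": -1},
  {"linear": [0,0,0],"dr": [0,0,0],"jaw": -1},
])

```text
time: 15.95
eef_pos: [0.6648, -0.0652, 0.1112]
orientation: [2.06, 2.368, -0.001]
contact_force: [0.5, -1.1, 0.3]
width: 0.0008
```

Run:
```python
from h import *
st(0,-.191,.044,0)
```

```text
t 15.95 rack xy [-0.0021 -0.1924] z 0.1112 relyaw -0.0015 tilt [ 0.002 -0.002] F rack -1.2 -0.4 0.3 w 0.0008
linear cm [ 0.23 -0.15  6.72] dr [ 0.0015  0.0026 -0.0015]
```

Emit:
drive_tool([
  {"linear": [0.2,-0.1,2.5],"dr": [0,0,0],"jaw": -1},
  {"linear": [0,0,2.5],"dr": [0,0,0],"jaw": -1},
  {"linear": [0,0,1.3],"dr": [0,0,0],"jaw": -1},
  {"linear": [0,0,0.2],"dr": [0,0,0],"jaw": -1},
])

```text
time: 16.45
eef_pos: [0.6684, -0.0664, 0.0496]
orientation: [2.058, 2.358, 0.006]
contact_force: [0.4, 0.1, -0.2]
width: 0.0006
```

Run:
```python
from h import *
s=st(0,-.191,.044,0)
H=np.array([.048,-.113]); r=w2r(s["eef_pos"])[0]-H
print("R",np.hypot(*r),"phi",np.arctan2(-r[0],r[1]))
prev=r
for i,phi in enumerate(np.arange(2.45,.1,-.15)):
    R=.092+(.083-.092)*min(1,(i+1)/12); q=R*np.array([-np.sin(phi),np.cos(phi)])
    dd=q-prev; print(round(phi,2),q+H,"tool cm",(dd*[100,-100]).round(2)); prev=q
save("side","s11",(140,130,360,330),3)
```

```text
t 16.45 rack xy [-0.0038 -0.1958] z 0.0496 relyaw -0.0047 tilt [ 0.011 -0.005] F rack 0.1 -0.4 -0.2 w 0.0006
linear cm [ 0.38 -0.49  0.55] dr [ 0.0104  0.0066 -0.0046]
R 0.09765968511461436 phi 2.582240131677862
2.45 [-0.01019603 -0.1832836 ] tool cm [-0.64 -1.25]
2.3 [-0.01948632 -0.17329798] tool cm [-0.93 -1.  ]
2.15 [-0.02711167 -0.16212535] tool cm [-0.76 -1.12]
2.0 [-0.03292747 -0.15003707] tool cm [-0.58 -1.21]
1.85 [-0.03683254 -0.13732084] tool cm [-0.39 -1.27]
1.7 [-0.03877067 -0.12427389] tool cm [-0.19 -1.3 ]
1.55 [-0.03873124 -0.11119605] tool cm [ 0.   -1.31]
1.4 [-0.03674868 -0.09838283] tool cm [ 0.2  -1.28]
1.25 [-0.03290094 -0.08611877] tool cm [ 0.38 -1.23]
1.1 [-0.02730702 -0.07467113] tool cm [ 0.56 -1.14]
0.95 [-0.02012355 -0.06428404] tool cm [ 0.72 -1.04]
0.8 [-0.01154056 -0.05517334] tool cm [ 0.86 -0.91]
0.65 [-0.00223047 -0.04692504] tool cm [ 0.93 -0.82]
0.5 [ 0.00820768 -0.04016065] tool cm [ 1.04 -0.68]
0.35 [ 0.01953948 -0.03503206] tool cm [ 1.13 -0.51]
0.2 [ 0.03151045 -0.03165447] tool cm [ 1.2  -0.34]
```

View pics/s11.png

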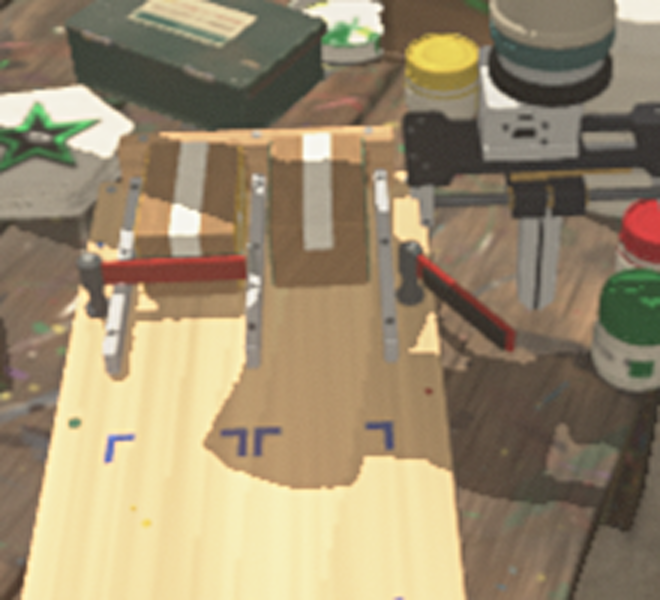

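Emit:
drive_tool([
  {"linear": [0,-0.2,0.55],"dr": [0.01,0.007,-0.005],"jaw": -1},
  {"linear": [-0.4,-0.6,0],"dr": [0,0,0],"jaw": -1},
  {"linear": [-0.45,-0.55,0],"dr": [0,0,0],"jaw": -1},
  {"linear": [-0.45,-0.55,0],"dr": [0,0,0],"jaw": -1},
])

```text
time: 17.0
eef_pos: [0.6526, -0.0833, 0.0466]
orientation: [2.057, 2.37, 0.004]
contact_force: [-0.5, -0.0, 0.2]
width: 0.0003
```

```bash
cat >> h.py <<'E'
def arc(R=.085,n=8,step=.075):
    s=st(0,0,.044,0); H=np.array([.048,-.113]); r=w2r(s["eef_pos"])[0]-H; phi=np.arctan2(-r[0],r[1]); print("R",np.hypot(*r).round(4),"phi",phi.round(3)); p=r; R0=np.hypot(*r)
    for i in range(n):
        phi-=step; Ri=R0+(R-R0)*(i+1)/n; q=Ri*np.array([-np.sin(phi),np.cos(phi)]); print(phi.round(2),(q+H).round(4),((q-p)*[100,-100]).round(2)); p=q
E
python3 - <<'E'
from h import *
arc(.088)
E
```

```text
t 17.00 rack xy [-0.0183 -0.1777] z 0.0466 relyaw 0.0011 tilt [ 0.005 -0.   ] F rack 0.1 0.5 0.2 w 0.0003
linear cm [  1.85 -17.77   0.18] dr [0.0045 0.0011 0.0011]
R 0.0927 phi 2.344
2.27 [-0.0225 -0.1722] [-0.42 -0.55]
2.19 [-0.0263 -0.1664] [-0.38 -0.58]
2.12 [-0.0296 -0.1604] [-0.33 -0.6 ]
2.04 [-0.0324 -0.1542] [-0.28 -0.62]
1.97 [-0.0347 -0.1478] [-0.23 -0.64]
1.89 [-0.0365 -0.1413] [-0.18 -0.65]
1.82 [-0.0379 -0.1348] [-0.13 -0.66]
1.74 [-0.0387 -0.1282] [-0.08 -0.66]
```

Emit:
drive_tool([
  {"linear": [-0.4,-0.55,0.15],"dr": [0.004,0,0],"jaw": -1},
  {"linear": [-0.4,-0.6,0],"dr": [0,0,0],"jaw": -1},
  {"linear": [-0.33,-0.6,0],"dr": [0,0,0],"jaw": -1},
  {"linear": [-0.28,-0.6,0],"dr": [0,0,0],"jaw": -1},
  {"linear": [-0.23,-0.65,0],"dr": [0,0,0],"jaw": -1},
  {"linear": [-0.18,-0.65,0],"dr": [0,0,0],"jaw": -1},
])

```text
time: 17.75
eef_pos: [0.6165, -0.1084, 0.0454]
orientation: [2.059, 2.371, 0.0]
contact_force: [0.9, 0.3, 0.6]
width: 0.0005
```

Run:
```python
from h import *
arc(.088,10)
save("side","s12",(140,130,360,330),3)
save("top","t12",(205,170,445,350),3.3)
```

```text
t 17.75 rack xy [-0.0381 -0.1386] z 0.0454 relyaw 0.0004 tilt [ 0.001 -0.001] F rack 0.2 -0.9 0.6 w 0.0005
linear cm [  3.82 -13.86   0.12] dr [0.0009 0.001  0.0004]
R 0.0898 phi 1.86
1.78 [-0.0396 -0.132 ] [-0.15 -0.66]
1.71 [-0.0406 -0.1254] [-0.1  -0.66]
1.63 [-0.0411 -0.1187] [-0.05 -0.67]
1.56 [-0.0411 -0.112 ] [ 0.   -0.67]
1.48 [-0.0406 -0.1054] [ 0.05 -0.67]
1.41 [-0.0396 -0.0988] [ 0.1  -0.66]
1.33 [-0.0381 -0.0923] [ 0.15 -0.65]
1.26 [-0.0361 -0.0859] [ 0.2  -0.63]
1.18 [-0.0337 -0.0798] [ 0.24 -0.62]
1.11 [-0.0308 -0.0738] [ 0.29 -0.59]
```

View pics/s12.png

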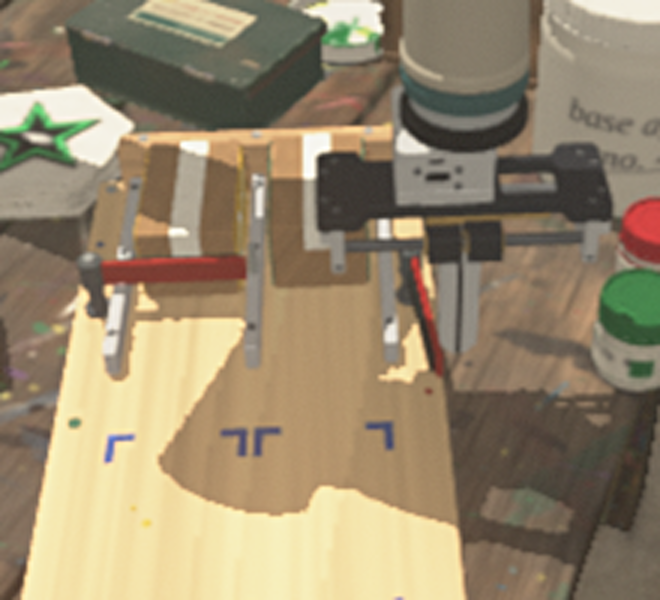

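Emit:
drive_tool([
  {"linear": [-0.15,-0.65,0.1],"dr": [0,0,0],"jaw": -1},
  {"linear": [-0.1,-0.65,0],"dr": [0,0,0],"jaw": -1},
  {"linear": [-0.05,-0.65,0],"dr": [0,0,0],"jaw": -1},
  {"linear": [0,-0.65,0],"dr": [0,0,0],"jaw": -1},
  {"linear": [0.05,-0.65,0],"dr": [0,0,0],"jaw": -1},
  {"linear": [0.1,-0.65,0],"dr": [0,0,0],"jaw": -1},
  {"linear": [0.15,-0.65,0],"dr": [0,0,0],"jaw": -1},
  {"linear": [0.2,-0.6,0],"dr": [0,0,0],"jaw": -1},
  {"linear": [0.25,-0.6,0],"dr": [0,0,0],"jaw": -1},
])

```text
time: 18.98
eef_pos: [0.5553, -0.1122, 0.0445]
orientation: [2.059, 2.37, 0.0]
contact_force: [0.1, 1.0, -0.0]
width: 0.0003
```

Run:
```python
from h import *
arc(.085,12)
save("side","s13",(140,130,360,330),3)
```

```text
t 18.98 rack xy [-0.0334 -0.0774] z 0.0445 relyaw 0.0003 tilt [ 0.002 -0.001] F rack 1.0 -0.2 -0.0 w 0.0003
linear cm [ 3.34 -7.74  0.04] dr [0.0014 0.0014 0.0003]
R 0.0888 phi 1.158
1.08 [-0.0302 -0.0715] [ 0.32 -0.58]
1.01 [-0.0266 -0.066 ] [ 0.36 -0.56]
0.93 [-0.0226 -0.0607] [ 0.4  -0.53]
0.86 [-0.0182 -0.0558] [ 0.44 -0.49]
0.78 [-0.0135 -0.0512] [ 0.47 -0.46]
0.71 [-0.0085 -0.047 ] [ 0.5  -0.42]
0.63 [-0.0032 -0.0432] [ 0.53 -0.38]
0.56 [ 0.0023 -0.0398] [ 0.55 -0.34]
0.48 [ 0.0081 -0.0369] [ 0.58 -0.29]
0.41 [ 0.014  -0.0344] [ 0.59 -0.25]
0.33 [ 0.0201 -0.0324] [ 0.61 -0.2 ]
0.26 [ 0.0263 -0.0308] [ 0.62 -0.16]
```

View pics/s13.png

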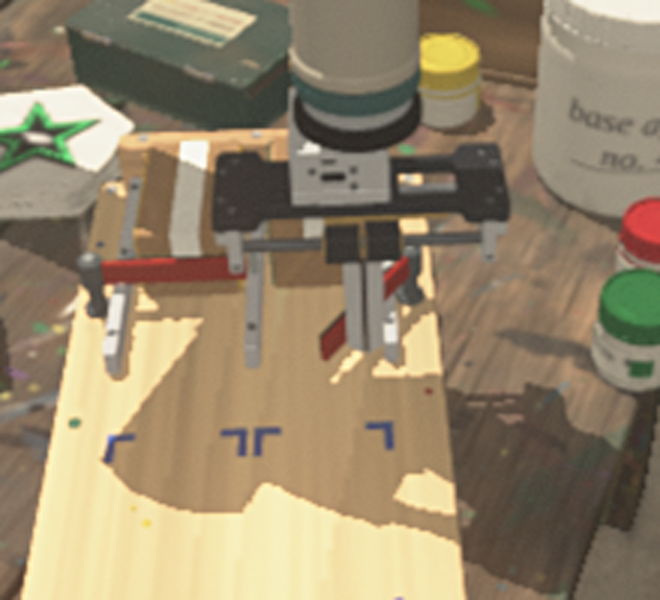

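Emit:
drive_tool([
  {"linear": [0.35,-0.55,0],"dr": [0,0,0],"jaw": -1},
  {"linear": [0.35,-0.55,0],"dr": [0,0,0],"jaw": -1},
  {"linear": [0.4,-0.5,0],"dr": [0,0,0],"jaw": -1},
  {"linear": [0.45,-0.5,0],"dr": [0,0,0],"jaw": -1},
  {"linear": [0.45,-0.45,0],"dr": [0,0,0],"jaw": -1},
  {"linear": [0.5,-0.4,0],"dr": [0,0,0],"jaw": -1},
  {"linear": [0.5,-0.35,0],"dr": [0,0,0],"jaw": -1},
  {"linear": [0.5,-0.3,0],"dr": [0,0,0],"jaw": -1},
])

```text
time: 20.02
eef_pos: [0.5111, -0.0803, 0.0445]
orientation: [2.059, 2.371, -0.0]
contact_force: [0.6, -0.7, -0.4]
width: 0.0008
```

Run:
```python
from h import *
arc(.083,6)
save("side","s14",(140,130,360,330),3)
```

```text
t 20.02 rack xy [ 0.0045 -0.0381] z 0.0445 relyaw 0.0006 tilt [ 0.001 -0.001] F rack -0.8 -0.5 -0.4 w 0.0008
linear cm [-0.45 -3.81  0.05] dr [0.0006 0.0011 0.0006]
R 0.0867 phi 0.526
0.45 [ 0.0105 -0.0356] [ 0.6  -0.25]
0.38 [ 0.0166 -0.0335] [ 0.61 -0.2 ]
0.3 [ 0.0228 -0.032 ] [ 0.62 -0.15]
0.23 [ 0.0291 -0.0309] [ 0.63 -0.11]
0.15 [ 0.0354 -0.0303] [ 0.63 -0.06]
0.08 [ 0.0417 -0.0302] [ 0.63 -0.01]
```

View pics/s14.png

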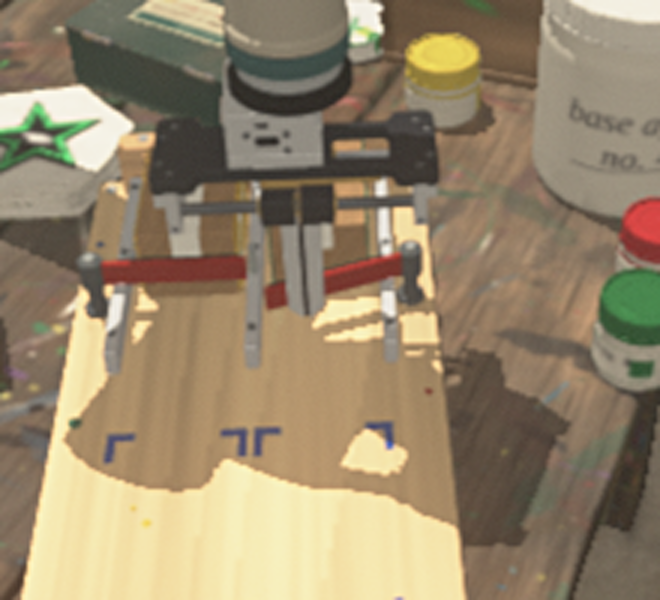

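Emit:
drive_tool([
  {"linear": [0.5,-0.2,0],"dr": [0,0,0],"jaw": -1},
  {"linear": [0.5,-0.1,0],"dr": [0,0,0],"jaw": -1},
  {"linear": [0.5,0,0],"dr": [0,0,0],"jaw": -1},
  {"linear": [0.4,0,0],"dr": [0,0,0],"jaw": -1},
  {"linear": [0.2,0,0],"dr": [0,0,0],"jaw": -1},
])

```text
time: 20.7
eef_pos: [0.5037, -0.0578, 0.0444]
orientation: [-2.059, -2.372, 0.002]
contact_force: [0.0, -0.8, -0.0]
width: 0.0009
```

Emit:
drive_tool([
  {"linear": [0.2,0,0],"dr": [0,0,0],"jaw": -1},
  {"linear": [0.2,0,0],"dr": [0,0,0],"jaw": -1},
])

```text
time: 20.95
eef_pos: [0.5032, -0.0537, 0.0443]
orientation: [-2.059, -2.373, 0.002]
contact_force: [-0.2, -0.9, 0.1]
width: 0.0007
```

Run:
```python
from h import *
st()
save("side","s15",(140,130,360,330),3)
```

```text
t 20.95 rack xy [ 0.0319 -0.034 ] z 0.0443 relyaw 0.0012 tilt [-0.001 -0.001] F rack -0.9 0.4 0.1 w 0.0007
```

View pics/s15.png

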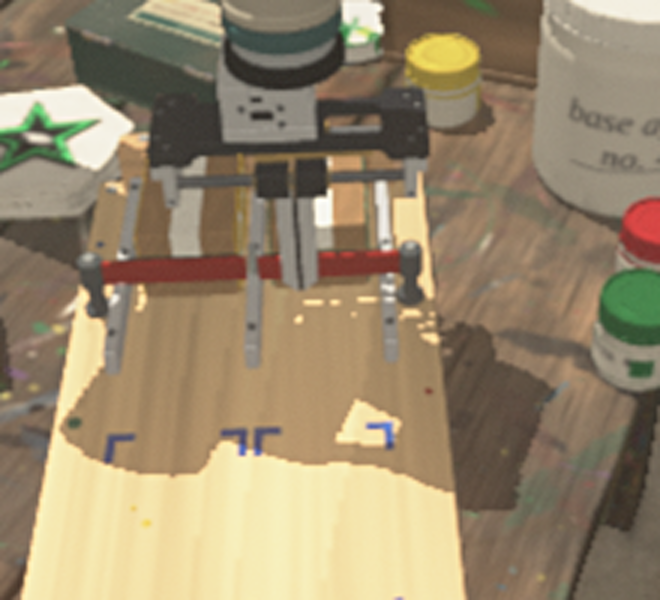

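Nearly shut, about level with the fixed arm; now push until the force rises.

Emit:
drive_tool([
  {"linear": [0.2,0,0],"dr": [0,0,0],"jaw": -1},
])

```text
time: 21.12
eef_pos: [0.5031, -0.0525, 0.0444]
orientation: [2.057, 2.373, -0.004]
contact_force: [0.2, -5.5, -0.9]
width: 0.0005
```

Emit:
drive_tool([
  {"linear": [0.2,0,0],"dr": [0,0,0],"jaw": -1},
])

```text
time: 21.25
eef_pos: [0.5032, -0.0525, 0.0445]
orientation: [2.053, 2.372, -0.008]
contact_force: [-0.6, -6.9, -0.4]
width: 0.0004
```

Emit:
drive_tool([
  {"linear": [0.2,0,0],"dr": [0,0,0],"jaw": -1},
])

```text
time: 21.38
eef_pos: [0.5032, -0.0526, 0.0445]
orientation: [2.049, 2.372, -0.012]
contact_force: [-0.2, -5.6, -1.5]
width: 0.0005
```

Run:
```python
from h import *
st()
```

```text
t 21.38 rack xy [ 0.033  -0.0341] z 0.0445 relyaw 0.0053 tilt [ 0.   -0.01] F rack -5.5 0.9 -1.5 w 0.0005
```

Emit:
drive_tool([
  {"linear": [-0.6,0,0],"dr": [0,0.01,0.005],"jaw": -1},
  {"linear": [-1.5,0,0],"dr": [0,0,0],"jaw": -1},
  {"linear": [-2,0,0],"dr": [0,0,0],"jaw": -1},
  {"linear": [0,0,-4],"dr": [0,0,0],"jaw": -1},
  {"linear": [-3,0,-4],"dr": [0,0,0],"jaw": -1},
  {"linear": [-5,0,-2],"dr": [0,0,0],"jaw": -1},
  {"linear": [-5,0,0],"dr": [0,0,0],"jaw": -1},
  {"linear": [-5,0,0],"dr": [0,0,0],"jaw": -1},
  {"linear": [-5,0,0],"dr": [0,0,0],"jaw": -1},
  {"linear": [0,0,0],"dr": [0,0,0],"jaw": -1},
])

```text
time: 22.62
eef_pos: [0.5418, -0.3395, 0.1473]
orientation: [2.066, 2.365, 0.002]
contact_force: [0.5, 0.7, 0.8]
width: 0.0002
```

Run:
```python
from h import *
np.set_printoptions(precision=4,suppress=True)
st()
d=save("top","t16",(205,170,445,350),3.3); e=save("side","s16",(140,130,360,330),3)
for s,p in comps(d,(225,240,300,310),amin=150):
    P=w2r(ray(d,p,.072)); print("tape",s[:4],P.min(0),P.max(0),P.mean(0))
hsv=cv2.cvtColor(d["pixels"],cv2.COLOR_RGB2HSV)
m=(((hsv[...,0]<6)|(hsv[...,0]>174))&(hsv[...,1]>170)&(hsv[...,2]>70))
for box in((275,215,300,268),(288,272,300,320)):
    k=np.zeros_like(m);k[box[1]:box[3],box[0]:box[2]]=1
    P=w2r(ray(d,np.argwhere(m&k)[:,::-1],.058)); a,c=line(P); u=np.array([np.cos(a),np.sin(a)]);q=(P-c)@u
    print("bar",len(P),"dir",a,"ends",c+u*q.min(),c+u*q.max())
```

```text
t 22.62 rack xy [-0.2565 -0.0323] z 0.1473 relyaw -0.0053 tilt [ 0.002 -0.   ] F rack 0.6 -0.6 0.8 w 0.0002
tape [231 246  52  17] [ 0.0613 -0.0581] [ 0.171 -0.038] [ 0.1165 -0.0482]
tape [239 289  51  18] [0.058  0.0354] [0.1664 0.0555] [0.1147 0.0452]
bar 93 dir 1.5678196 ends [ 0.0461 -0.1044] [ 0.0463 -0.0087]
bar 93 dir 1.5696112 ends [0.0461 0.0041] [0.0462 0.1018]
```

View pics/t16.png

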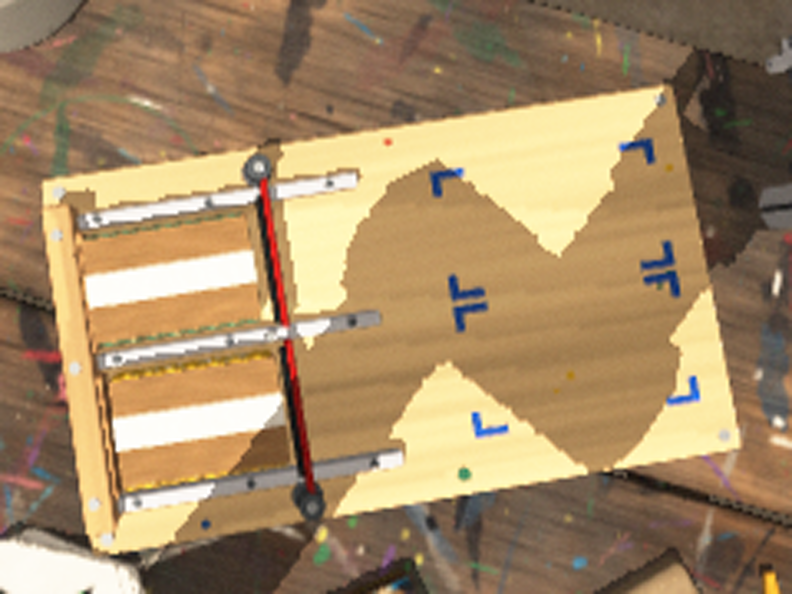

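View pics/s16.png

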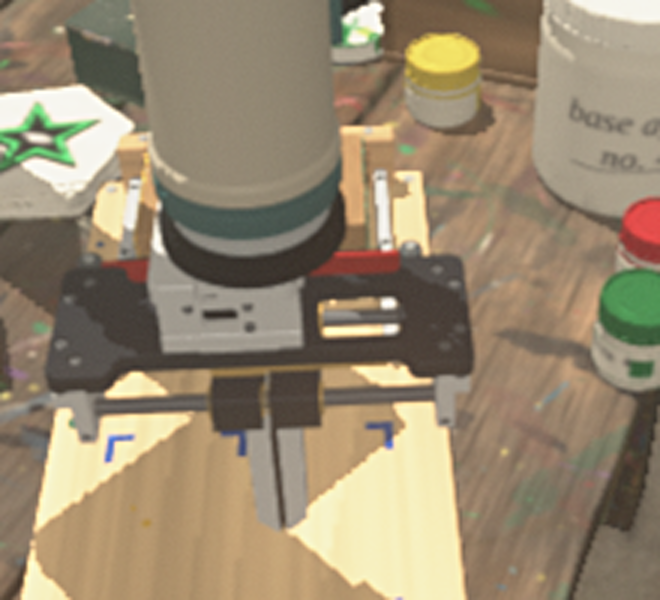

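```bash
python3 -c "
from plant import manip
print(manip.hand_in())"
```

```text
the job is handed in; nothing more can be done
None
```

I pushed the green carton down the free lane by its rear end with both fingertips, straightening and centring it before the mouth. It stalled against the cork stop at about 7 N. I then pushed the red swing arm round with the shut fingers on its bare face until it stalled against its pin at about 6 N, backed away and handed the job in at about 22.7 s of the 70 s allowed.

**Last checks, from the top camera:**
- **Carton:** its centre is at about rack x 0.1165 (fully home is 0.117) and y -0.048. It is centred in the lane, with visible gaps to both rails, and did not move while the arm was shut.
- **Swing arm:** about 0.003 rad from shut, in line with the fixed arm and within what the picture can resolve.
- **Other things:** the yellow carton and the yellow and green pots look unmoved, and the robot is clear of everything.

**Checks that disagreed:**
- **Side view:** it gave x positions about 4 mm lower than the top view, so I relied on the top view and the push force.
- **Tape yaw in the lane:** it read up to 0.009 rad, against about 0.001 rad for the gripper. The one clearly wrong value, -0.056, came when the arm partly hid the tape. I took these as picture errors because no sideways force appeared.

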